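Log the UV curing box, then check its hood springs and hold the hood just under balance

TASK

Log the UV curing box in for its spring check: take the hand scanner from its cradle, hold its nose steady and square to the barcode label on the box's left-hand side, about 9 cm off, for a good second, and lay the scanner back in the cradle. Then lift the hood smoothly by the sleeve of its bow handle until it is clearly past the balance point where its springs take over, ease it back to just below that point (within ten degrees, where it again wants to fall shut), and finish still holding it there by the sleeve so that I can set the springs. Do not let the hood fly up or drop, and leave the other things on the table where they are.

Things in the scene. Friction and masses are not known exactly. Their poses are not given: they have to be found in the camera images.
- curing_box: bench UV curing box, fixed to the table: dark steel base 200 (x) x 280 (y) mm, rim 90 mm high, with a grey hood on it (hood top 140 mm above the table when shut). Origin at the centre of the underside; x points from its front (control panel, handle side) to its rear (hinge side), y to its left side, z up. It stands turned by up to 20 degrees.
- label (a point): centre of the white barcode label (62 x 36 mm) on the left-hand side wall (seen from the robot) of the curing box, 55 mm above the table, 141 mm to the +y side of the box centre. Its axes are those of the box: the label faces the box's +y.
- hinge (a point): middle of the hood's hinge line, at the rear of the curing box: 104 mm behind the box centre (its +x), 94 mm above the table; the line runs along the box's y. Axes as the box.
- hood (a joint): opening angle (rad) of the grey hood with the amber window: 0 shut, grows as the front edge rises, stop at 1.35. Two torsion springs carry most of its weight: below the balance point at 0.95 it falls shut, above it they lift it to the stop; there is next to no friction. At the handle it takes about 2 N to lift from shut and under 1 N either way near the balance point.
- sleeve: black rubber sleeve, 20 mm thick, 90 mm long, that turns freely on the bar of the hood's steel bow handle; the origin is its middle. It lies parallel to the hinge line, 50 mm in front of the hood's face, 256 mm from the hinge line (hood shut: 254 mm in front of it and 30 mm above it, 124 mm above the table). Clear in front, above and below. Its y lies along it; it may turn about y at will.
- scanner: hand scanner, 148 x 46 x 32 mm, 0.18 kg, grey bar-shaped body (40 mm wide in y where it is to be gripped) with an orange trigger on top and a wider black nose; it lies in the cradle. Origin at the centre of its underside; x points to the nose (window at x = +74 mm, 16 mm above the underside), z up.
- scan_spot (a point): the scanner's reading point, on its beam 90 mm ahead of the window (165 mm ahead of the scanner's origin along its x, 16 mm above its underside). Axes as the scanner.
- rest (a point): top of the cradle's rest, where the centre of the scanner's underside lies, 16 mm above the table. Black cradle 180 x 72 mm, fixed; x points where the nose lies. Play: 8 mm either way lengthwise between low stops, about 3 mm each side between four flared cheeks (27 mm high, at x = +-56 mm). The middle is clear for fingers down to 6 mm above the table.
- crepe_block: bystander: beige crepe rubber block, 88 x 69 x 20 mm
- lighter_green: bystander: green lighter, 78 x 45 x 13 mm
- stamp: bystander: wooden hand stamp standing upright, 29 x 48 x 60 mm
- tally_counter: bystander: round grey hand tally counter, 72 x 58 x 23 mm
- ball_pen: bystander: blue pen, 125 x 76 x 10 mm
- marker_silver: bystander: silver marker, 131 x 26 x 12 mm
Not all that is in view belongs to the job. What is shaped like the scanner but turquoise is not meant.

How it is judged (in metres and radians):
On the way, in this order (a step that is already met when the one before it is completed fails the run):
1. the held scanner is aimed at the label: reading point within 20 mm of the label's centre sideways and in height and within 40 mm of it in distance, beam square within 0.2 rad, steady for 0.8 s (x of scan_spot in the frame of label between -0.02 and 0.02 m and z of scan_spot in the frame of label between -0.02 and 0.02 m and y of scan_spot in the frame of label between -0.04 and 0.04 m and angle between the x axis of scanner and the y axis of label, either way round below 0.2 rad and angular speed of scanner below 0.3 rad/s and linear speed of scanner below 0.05 m/s and contact force between the fingers and scanner above 0.5 N), for 0.8 s.
2. the scanner lies back in the cradle, nose the right way, let go (distance between scanner and rest below 0.015 m and angle between scanner's own z axis and vertical below 0.12 rad and x of scan_spot in the frame of rest above 0.14 m and contact force between the fingers and scanner below 0.1 N and linear speed of scanner below 0.05 m/s), for 0.2 s.
3. the hood is raised past its balance point, to more than 1.01 rad, held by the sleeve of its handle (value of joint hood above 1.01 rad and contact force between the fingers and sleeve above 0.2 N), for 0.2 s.
At the end, for the whole second after the job is handed in: The hood is held still by the fingers at the sleeve of its handle, between 0.76 and 0.935 rad (balance point 0.95 rad), and the scanner lies level in its cradle, nose the right way, within 15 mm of its place (value of joint hood between 0.76 and 0.935 rad and velocity of joint hood between -0.1 and 0.1 rad/s and contact force between the fingers and sleeve above 0.2 N and distance between scanner and rest below 0.015 m and angle between scanner's own z axis and vertical below 0.12 rad and x of scan_spot in the frame of rest above 0.14 m and linear speed of scanner below 0.02 m/s); the arm keeps its last pose, push and grip.
It fails at once if the hood flies up or drops (faster than 2 rad/s) (velocity of joint hood above 2 rad/s or velocity of joint hood below -2 rad/s).
It fails at once if another thing on the table is moved by more than 30 mm (distance of any of crepe_block, lighter_green, stamp, tally_counter, ball_pen, marker_silver from where it was at the start of the episode above 0.03 m).
It also fails if it takes over 64 s, if anything falls off the work surface, if the arm or the gripper's body presses on something with over 40 N, if the wrist force passes 120 N, or if a joint passes its speed limit or range.

ROBOT

A 6-joint arm with a two-finger parallel gripper is mounted at the origin on a cart in front of the work surface, level with it; the furniture and walls round the work are solid. World frame = base frame: x ahead of the robot, y to its left, z up, the work surface at z = 0. Lengths are in m, angles in degrees, forces in N, time in s.
With the tool pointing down it reaches from about 0.325 to 0.85 m from the base axis. Payload 15.5 kg.
Tool frame: the origin (TCP) lies at the very end of the fingers, on their centre line; the grasp point (between the pads) lies arm.grip_depth behind it (arm.grip_depth is the distance from the TCP to the grasp point, in m); z points along the fingers, y is the line along which they close (so a half turn about z gives the same grasp; the last joint's range is limited). The gripper opens to 91 mm and grips with 3 to 60 N. Pads are 32 mm wide; open, the fingers measure 118 mm over their backs; the gripper's body (76 mm by 178 mm) begins 60 mm behind the grasp point.
Start: joints at [-80.415, 28.281, 77.091, -0, 74.628, -5.472], TCP at [0.162, -0.604, 0.214] pointing down, gripper open.
Joint ranges: [-166.48, 166.48], [-47.26, 123.95], [12.59, 153.08], [-70.14, 250.14], [6.76, 159.57], [-176.63, 176.63]. Speed limits (degrees/s): [108.29, 108.29, 147.25, 172.46, 172.46, 172.46].

INTERFACE

Orientations are given as a 3x3 rotation matrix whose columns are the frame's x, y, z axes.
In Python, from rig import arm gives the robot as it stands. Calls block until the motion is done:
- arm.move_to(position, orientation): joint-space move of the TCP to a pose.
- arm.move_l(position, orientation=None, feed=0.15): straight line of the TCP; orientation=None keeps the orientation; feed is the mean speed in m/s.
- arm.move_joints(angles): joint-space move.
- arm.grip(opening): finger opening in m; the grip force is fixed at half the most; returns when the fingers have stopped.
- arm.sleep(seconds).
- arm.solve_ik(position, orientation): joint angles nearest the present ones, or None.
- arm.snapshot(name): name is "scene" or "top"; returns the picture (400x640x3 uint8, red, green, blue); there is no depth.
- arm.get_calibration(name): a dict with "intrinsics" (3x3 intrinsics, pixels), "cam_to_world" (4x4, takes a point from camera to world coordinates). Camera axes: x right, y down, z forward; pixel columns grow to the right and rows downward; lengths in m; the calibration is good to about 2 mm. A picture is of the moment at which its call begins. get_calibration takes no time and is no camera call.
A pose or a line that the arm cannot do raises arm.Unreachable and nothing moves.
- arm.sign_off(): hands the job in; it is judged then, once.
Readings, each from a call of its own:
- arm.current_t(): time.
- arm.current_joint_positions(): joint angles.
- arm.current_dq(): joint speeds.
- arm.current_tau(): joint torques, N m.
- arm.current_ee_pos(): TCP position.
- arm.current_tool_rot(): TCP orientation.
- arm.current_force(): force on the tool from outside, world axes, zero at the start.
- arm.current_torque(): the same for the moment, N m.
- arm.current_width(): finger opening in m.
- arm.current_grasp_force(): force on a finger pad.
Only numpy, scipy, OpenCV 4.12 (cv2) and the standard library are available. Lean on these libraries where they do the work, as an engineer would, in place of code of your own. Each camera call takes 0.05 s, during which the arm holds its last target. There are 200 camera calls.

## Working session

There is one attempt and no reset: what is moved stays moved. The work goes in short steps, each a Python script; the robot and the scene stay as the last script left them, time stands still between calls to the robot, and variables do not carry over. Pictures are saved under pics/ and viewed, at most 10 in all, crops included, and the job is handed in when it is done.

```bash
ls; mkdir -p pics; python3 - <<'E'
from rig import arm
import cv2, numpy as np
for n in ("scene","top"):
    im=arm.snapshot(n); cv2.imwrite(f"pics/{n}0.png",im[:,:,::-1])
    c=arm.get_calibration(n); print(n,c["intrinsics"],np.round(c["cam_to_world"],4))
print(arm.grip_depth,arm.current_t(),arm.current_width())
E
```

```text
pics
scene [[504.71554248   0.         317.53374873]
 [  0.         504.71554248 204.37547225]
 [  0.           0.           1.        ]] [[-0.8524 -0.3913  0.347   0.0483]
 [-0.5229  0.6448 -0.5575  0.8253]
 [-0.0056 -0.6566 -0.7542  1.2387]
 [ 0.      0.      0.      1.    ]]
top [[447.69077579   0.         308.81405299]
 [  0.         447.69077579 198.2713573 ]
 [  0.           0.           1.        ]] [[ 1.6600e-02 -9.9510e-01  9.7300e-02  4.2900e-01]
 [-9.9990e-01 -1.6800e-02 -9.0000e-04 -4.7000e-02]
 [ 2.6000e-03 -9.7300e-02 -9.9530e-01  1.4299e+00]
 [ 0.0000e+00  0.0000e+00  0.0000e+00  1.0000e+00]]
0.0188 0.1 0.09116092602895534
```

View pics/scene0.png

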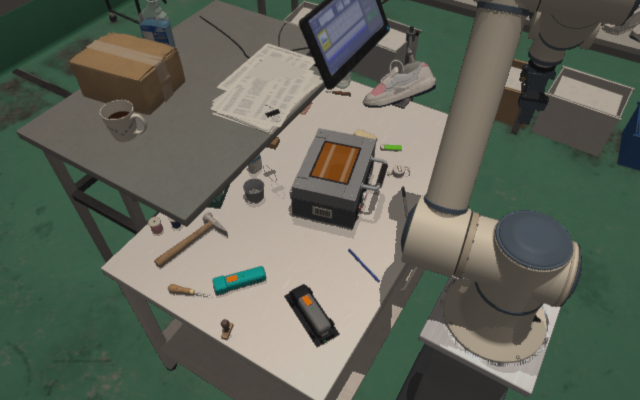

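View pics/top0.png

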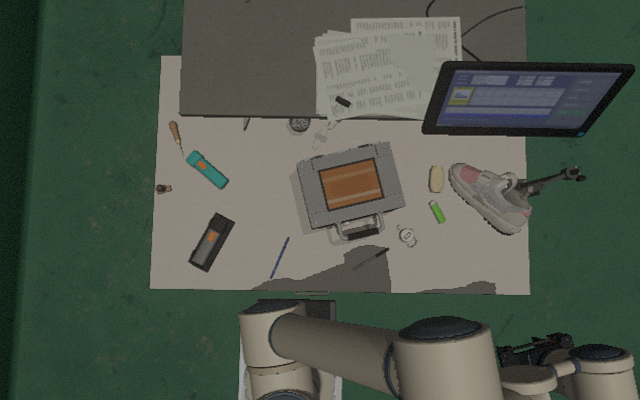

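The grey scanner in the black cradle is at about (212,242) in top and (312,313) in scene. The turquoise lookalike is at (207,169) in top and (240,279) in scene. The grey one fits: grey body, orange trigger, lying in the black cradle. The box is at about (350,185) in top, with its sleeve near (363,233). I'll confirm with an enlarged crop.

```bash
python3 - <<'E'
import cv2, numpy as np
t=cv2.imread("pics/top0.png"); s=cv2.imread("pics/scene0.png")
a=cv2.resize(t[205:280,180:245],None,fx=5,fy=5,interpolation=cv2.INTER_CUBIC) #325x375
b=cv2.resize(t[135:245,290:410],None,fx=3.3,fy=3.3,interpolation=cv2.INTER_CUBIC)
c=cv2.resize(s[275:350,275:345],None,fx=4,fy=4,interpolation=cv2.INTER_CUBIC)
d=cv2.resize(s[125:230,285:395],None,fx=3.5,fy=3.5,interpolation=cv2.INTER_CUBIC)
o=np.zeros((770,740,3),np.uint8)
for im,y,x in((a,0,0),(b,0,335),(c,385,0),(d,385,335)): 
    h,w=im.shape[:2]; h=min(h,770-y);w=min(w,740-x); o[y:y+h,x:x+w]=im[:h,:w]
cv2.imwrite("pics/crop.png",cv2.resize(o,(576,600),interpolation=cv2.INTER_AREA))
E
```

```text
(no output)
```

View pics/crop.png

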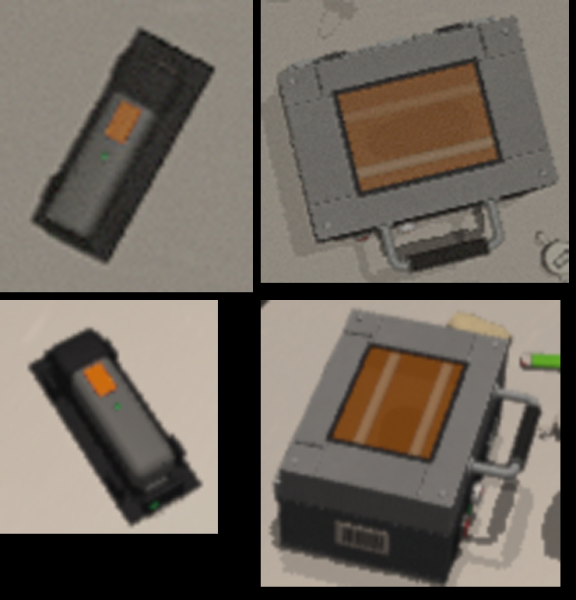

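The crop confirms it: the grey scanner with the orange trigger lies in the black cradle, nose at the upper end in the top view. Next I'll fit the box and cradle poses from the corner pixels.

```bash
cat > h.py <<'E'
from rig import arm
import numpy as np, cv2
from scipy.optimize import least_squares
def proj(n,P):
    c=arm.get_calibration(n); T=np.linalg.inv(c["cam_to_world"])
    r=cv2.Rodrigues(T[:3,:3])[0]
    return cv2.projectPoints(np.float64(P).reshape(-1,1,3),r,T[:3,3],c["intrinsics"],None)[0][:,0]
def Rz(a): return np.array([[np.cos(a),-np.sin(a),0],[np.sin(a),np.cos(a),0],[0,0,1]])
def W(p,L): return np.atleast_2d(L)@Rz(p[2]).T+[p[0],p[1],0]
def fit(obs,p0):
    f=lambda p: np.concatenate([(proj(n,W(p,L))-px).ravel() for n,L,px in obs])
    s=least_squares(f,p0,loss="soft_l1"); return s.x,f(s.x).reshape(-1,2)
def down(yaw):  # tool pointing down, tool y (closing) at world angle yaw
    y=np.array([np.cos(yaw),np.sin(yaw),0]); z=np.array([0,0,-1.]); return np.c_[np.cross(y,z),y,z]
E
python3 - <<'E'
from h import *
np.set_printoptions(precision=4,suppress=True)
obs=[("top",[.1,.14,.14],(296.3,164.2)),("top",[.1,-.14,.14],(388.9,140.8)),("top",[-.1,-.14,.14],(405.3,205.8)),("top",[-.1,.14,.14],(312.3,229.2)),
("scene",[0,.141,.055],(322.1,212.1)),("top",[-.15,0,.124],(363.2,232.1)),("scene",[-.15,0,.124],(382.7,176.5))]
b,r=fit(obs,[.57,-.17,.24]); print("box",b,r)
ob2=[("top",[.09,.036,.007],(216,212.2)),("top",[.09,-.036,.007],(234.7,222.2)),("top",[-.09,-.036,.007],(207.5,272.3)),("top",[-.09,.036,.007],(188.5,261)),
("scene",[-.09,-.036,.007],(339.2,334.2)),("scene",[-.09,.036,.007],(317.1,347.4)),("scene",[.09,.036,.007],(284.6,296.6))]
c,r=fit(ob2,[.35,.2,-.5]); print("cradle",c,r)
np.savez("p.npz",b=b,c=c)
# overlay check
o=[]
for n in ("top","scene"):
    im=cv2.imread(f"pics/{n}0.png"); k=4; im=cv2.resize(im,None,fx=k,fy=k,interpolation=cv2.INTER_CUBIC)
    def poly(p,L,col): cv2.polylines(im,[np.int32((proj(n,W(p,np.array(L)))+.5)*k)],True,col,1,cv2.LINE_AA)
    sq=lambda a,w,z,x0=0,y0=0:[[x0+sx*a,y0+sy*w,z] for sx,sy in((1,1),(1,-1),(-1,-1),(-1,1))]
    poly(b,sq(.1,.14,.14),(0,0,255)); poly(b,sq(.1,.14,0),(0,255,255)); poly(b,sq(.01,.045,.134,-.15),(0,255,0)); 
    poly(b,[[.031,.141,.037],[-.031,.141,.037],[-.031,.141,.073],[.031,.141,.073]],(0,255,0))
    poly(c,sq(.09,.036,.006),(0,255,255)); poly(c,sq(.074,.02,.048),(0,0,255))
    R=((130,245,290,410),(205,280,180,245)) if n=="top" else ((125,230,285,395),(275,355,275,350))
    o.append([cv2.resize(im[a*k:e*k,f*k:g*k],(400,300)) for a,e,f,g in R])
cv2.imwrite("pics/ov.png",np.vstack([np.hstack(x) for x in o]))
E
```

```text
box [ 0.5982 -0.169   0.2553] [[-0.593  -1.8109]
 [-0.3767 -0.6529]
 [ 0.7329  0.3971]
 [-0.3404 -0.0704]
 [ 0.9249 -0.2712]
 [-0.4576  2.5246]
 [ 0.0021 -1.947 ]]
cradle [ 0.4235  0.259  -0.486 ] [[-0.8029 -0.4422]
 [ 0.1572  0.4657]
 [-1.0741  0.6199]
 [-1.8866  0.7771]
 [ 1.0162 -0.9375]
 [-0.3085 -1.066 ]
 [-0.486  -2.0956]]
```

View pics/ov.png

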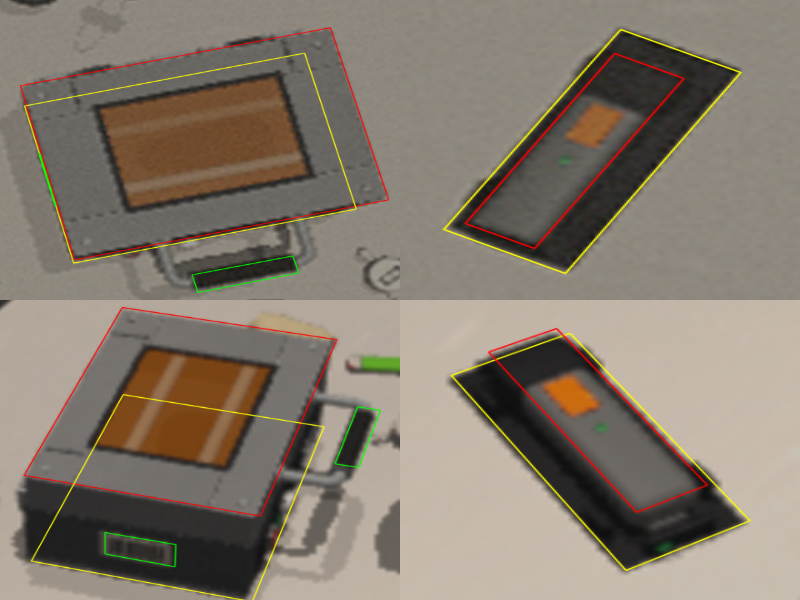

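Overlay: label, hood, sleeve and cradle outlines all match within about a pixel (sleeve at top ≈(363,232), label at scene ≈(322,212)). Next I'll check IK, then move.

```bash
cat >> h.py <<'E'
try:
    d=np.load("p.npz"); b,c=d["b"],d["c"]
    lab=W(b,[0,.141,.055])[0]; hin=W(b,[.104,0,.094])[0]
    so=W(b,[0,.141+.165,.055-.016])[0]; syaw=b[2]-np.pi/2   # scanner origin/yaw when aimed
    GZ=.012
    def sleeve(th): 
        a=th+np.arctan2(30,254); return hin+np.array([*(-.256*np.cos(a)*Rz(b[2])[:2,0]),.256*np.sin(a)])
    def sl_tcp(th): return sleeve(th)-[0,0,arm.grip_depth]
except FileNotFoundError: pass
E
python3 - <<'E'
from h import *
np.set_printoptions(precision=3,suppress=True)
print("label",lab,"scanner",so,np.degrees(syaw),"hinge",hin,sleeve(0),sleeve(1.08))
for s in (1,-1):
    print(s)
    for nm,p,y in (("pre",[c[0],c[1],.15],c[2]+s*np.pi/2),("grasp",[c[0],c[1],GZ],c[2]+s*np.pi/2),("aim",[so[0],so[1],so[2]-.016+GZ],syaw+s*np.pi/2),
      ("sl0",sl_tcp(0),b[2]+(s<0)*np.pi),("sl1",sl_tcp(1.1),b[2]+(s<0)*np.pi),("via1",[.15,-.38,.35],0+(s<0)*np.pi),("via2",[.40,0,.35],c[2]+s*np.pi/2)):
        q=arm.solve_ik(np.array(p),down(y)); print(nm,q)
E
```

```text
label [ 0.563 -0.033  0.055] scanner [0.521 0.127 0.039] -75.37049817325588 hinge [ 0.699 -0.143  0.094] [ 0.453 -0.207  0.124] [ 0.608 -0.166  0.332]
1
pre [ 24.551  22.696  99.487  -0.     57.817 -37.604]
grasp [ 24.551  35.85  106.221  -0.     37.929 -37.604]
aim [ 7.329 35.355 99.797 -0.    44.848 -7.3  ]
sl0 [-31.437  26.646 101.996  -0.     51.358 -46.066]
sl1 [-20.457  24.931  66.84   -0.     88.228 -35.086]
via1 [-76.848   2.986  91.856  -0.     85.158 -76.848]
via2 [ -8.569   2.171  92.729  -0.     85.099 -70.724]
-1
pre [ 24.551  22.696  99.487  -0.     57.817 142.396]
grasp [ 24.551  35.85  106.221  -0.     37.929 142.396]
aim [  7.329  35.355  99.797  -0.     44.848 172.7  ]
sl0 [-31.437  26.646 101.996  -0.     51.358 133.934]
sl1 [-20.457  24.931  66.84   -0.     88.228 144.914]
via1 [-76.848   2.986  91.856  -0.     85.158 103.152]
via2 [ -8.569   2.171  92.729  -0.     85.099 109.276]
```

```bash
python3 - <<'E'
from h import *
np.set_printoptions(precision=3,suppress=True)
R=down(c[2]+np.pi/2)
arm.move_joints([-76.85,2.99,91.86,0,85.16,-20])
arm.move_joints([-8.57,2.17,92.73,0,85.1,-50])
arm.move_to([c[0],c[1],.13],R)
arm.move_l([c[0],c[1],GZ],feed=.1)
arm.grip(.0); print(arm.current_width(),arm.current_grasp_force(),arm.current_ee_pos(),arm.current_force(),arm.current_t())
arm.move_l([c[0],c[1],.16],feed=.15)
print(arm.current_width(),arm.current_force(),arm.current_t())
cv2.imwrite("pics/lift.png",np.vstack([cv2.resize(arm.snapshot("scene")[200:380,220:460,::-1],(720,540))]))
E
```

```text
0.03982204258279021 29.99987483024597 [0.424 0.259 0.012] [0.589 0.412 0.102] 6.3
0.040249209727998114 [-0.16   0.376 -0.978] 7.4333
```

View pics/lift.png

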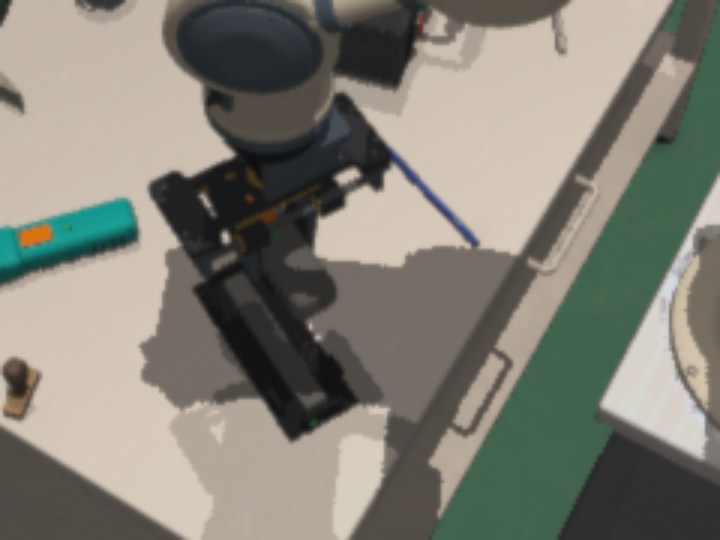

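The cradle is empty, and 40 mm between the fingers means the scanner is held. On to the aim, then a picture while holding.

```bash
python3 - <<'E'
from h import *
np.set_printoptions(precision=3,suppress=True)
R=down(syaw+np.pi/2)
z=so[2]-.016+GZ
arm.move_to([so[0],so[1],.14],R)
arm.move_l([so[0],so[1],z],feed=.1)
arm.sleep(1.3)
a=arm.snapshot("scene");t=arm.snapshot("top")
print(arm.current_ee_pos(),arm.current_width(),arm.current_grasp_force(),arm.current_t())
im=np.hstack([cv2.resize(a[110:260,250:400],(400,400)),cv2.resize(t[120:270,250:400],(400,400))])
cv2.imwrite("pics/aim.png",im[:,:,::-1])
E
```

```text
[0.521 0.127 0.035] 0.03983419353441384 29.999614655971527 10.7833
```

View pics/aim.png

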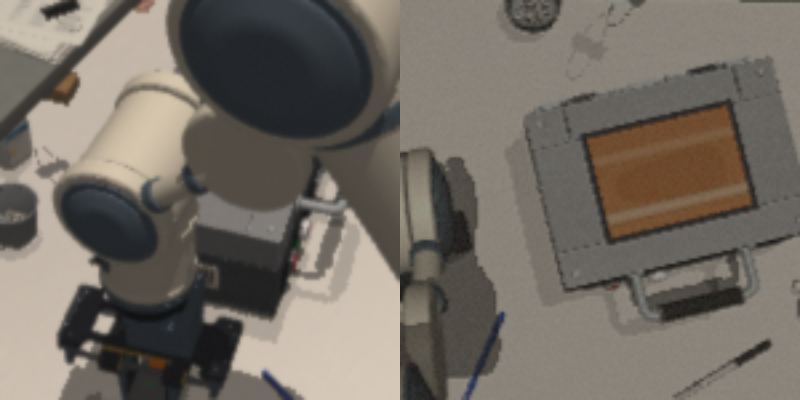

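```bash
python3 - <<'E'
from h import *
im=cv2.imread("pics/aim.png")
P=W([so[0],so[1],syaw],[[.074,.023,.065],[.074,-.023,.065],[.074,-.023,.042],[.074,.023,.042],[.05,.023,.065],[.05,-.023,.065]])
print(((proj("top",P)-[250,120])*400/150+[400,0]).round(0).tolist())
cv2.imwrite("pics/aim2.png",cv2.resize(im[140:300,400:520],None,fx=5,fy=3.75)[:600])
E
```

```text
[[461.0, 208.0], [471.0, 246.0], [472.0, 248.0], [463.0, 210.0], [441.0, 213.0], [450.0, 251.0]]
```

View pics/aim2.png

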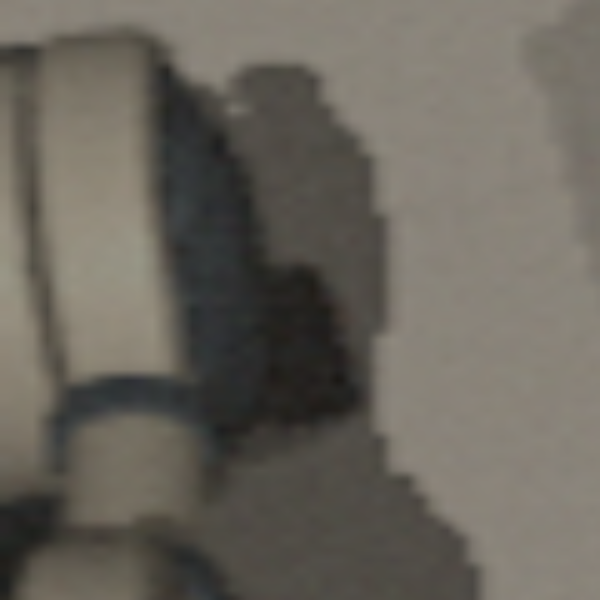

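The nose corners at (465,212) and (472,248) are within a few crop pixels, or 1–2 mm, of prediction, so the aim is good. I'll put the scanner back.

```bash
python3 - <<'E'
from h import *
np.set_printoptions(precision=3,suppress=True)
R=down(c[2]+np.pi/2)
arm.move_l([so[0],so[1],.14],feed=.15)
arm.move_to([c[0],c[1],.12],R)
arm.move_l([c[0],c[1],.04],feed=.12)
arm.move_l([c[0],c[1],GZ],feed=.05)
print(arm.current_force(),arm.current_ee_pos())
arm.grip(.091); arm.sleep(.3)
arm.move_l([c[0],c[1],.18],feed=.15)
arm.move_joints([-8.57,2.17,92.73,0,85.1,-50])
a=arm.snapshot("scene");t=arm.snapshot("top"); print(arm.current_t())
im=np.hstack([cv2.resize(a[270:360,270:360],(400,400)),cv2.resize(t[200:290,170:260],(400,400))])
cv2.imwrite("pics/back.png",im[:,:,::-1])
E
```

```text
[ 0.022  0.628 -1.805] [0.423 0.259 0.012]
17.6083
```

View pics/back.png

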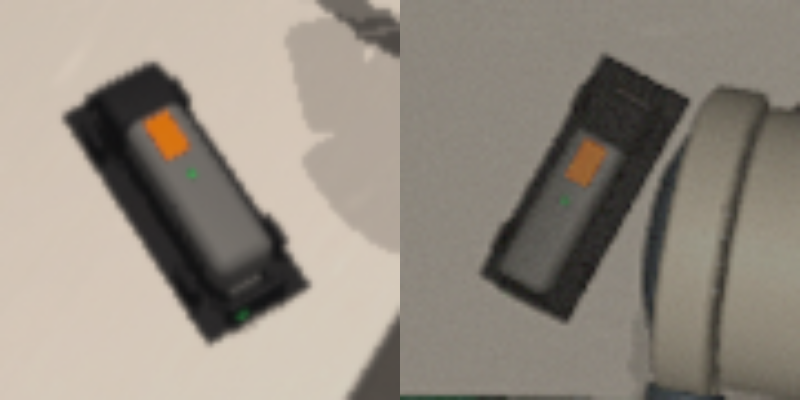

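The scanner is back in its cradle, nose up-right in the top view as before. Now the sleeve: I'll go down from above with a reduced opening so the rear finger clears the hood's face.

```bash
python3 - <<'E'
from h import *
np.set_printoptions(precision=3,suppress=True)
R=down(b[2]); p=sl_tcp(0)
arm.grip(.046)
arm.move_to([p[0],p[1],.22],R)
arm.move_l(p,feed=.08)
f0=arm.current_force(); print("pre",f0,arm.current_ee_pos()-p)
arm.grip(0); arm.sleep(.2)
print("grip",arm.current_force(),arm.current_torque(),arm.current_width(),arm.current_grasp_force())
arm.move_l(sl_tcp(.03),feed=.03)
print("lift",arm.current_force(),arm.current_torque(),arm.current_t())
a=arm.snapshot("scene");t=arm.snapshot("top")
im=np.hstack([cv2.resize(a[120:240,280:430],(400,320)),cv2.resize(t[140:260,300:450],(400,320))])
cv2.imwrite("pics/slv.png",im[:,:,::-1])
E
```

```text
pre [ 0.257 -0.159 -0.089] [ 0. -0.  0.]
grip [27.901 20.115 -1.045] [ 3.504 -4.764  0.126] 0.01946730368462904 29.974464923143387
lift [28.391 18.138 -6.057] [ 3.207 -4.852  0.086] 22.1333
```

View pics/slv.png

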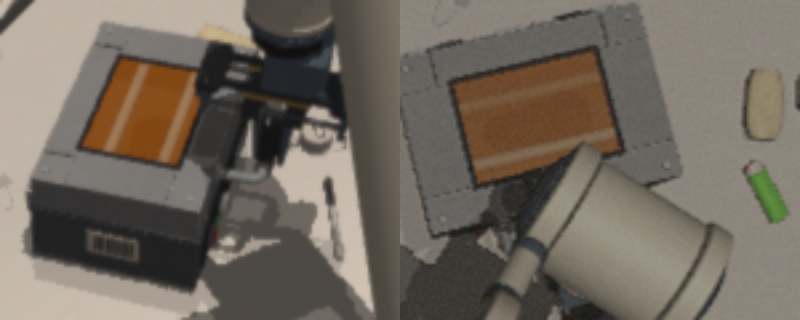

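The grip holds, but with about 32 N of side force: the sleeve lies a little further toward the hinge than I assumed. I'll relax by stepping the tool along the measured force, and correct the hinge estimate from the result.

```bash
python3 - <<'E'
from h import *
np.set_printoptions(precision=3,suppress=True)
p0=sl_tcp(.03); B=Rz(b[2]); p=p0.copy()
for i in range(10):
    f=B.T@arm.current_force(); print(i,f,B.T@(p-p0)*1e3)
    if np.hypot(f[0],f[1])<4: break
    p=p+B@np.array([np.clip(f[0]*1e-4,-.0015,.0015),np.clip(f[1]*1e-4,-.0015,.0015),0])
    arm.move_l(p,feed=.02)
print(arm.current_ee_pos()-p,arm.current_width(),arm.current_t())
E
```

```text
0 [31.198 10.826 -7.221] [0. 0. 0.]
1 [16.497 -0.669 -5.239] [1.5   1.083 0.   ]
2 [ 4.735 -3.993 -2.638] [3.    1.016 0.   ]
3 [ 4.613 -4.188 -3.291] [3.473 0.616 0.   ]
4 [ 2.094 -4.393 -2.38 ] [3.935 0.198 0.   ]
5 [ 1.891 -2.636 -1.441] [ 4.144 -0.242  0.   ]
[-0.  0. -0.] 0.019606151170616634 23.4833
```

```bash
cat >> h.py <<'E'
off=np.array([.0038,0,0])
def arc(t0,t1,dr=0.,n=None,feed=.07):
    "follow the sleeve arc, bleeding off radial force; returns radial correction"
    B=Rz(b[2])
    for th in np.linspace(t0,t1,max(2,int(np.ceil(abs(t1-t0)/.07))+1))[1:]:
        a=th+np.arctan2(30,254); u=B@np.array([-np.cos(a),0,np.sin(a)])
        arm.move_l(sl_tcp(th)+B@off+dr*u,feed=feed)
        f=arm.current_force(); fr=f@u; ft=f@(B@np.array([np.sin(a),0,np.cos(a)])); fy=(B.T@f)[1]
        print(f"{th:.3f} fr {fr:.1f} ft {ft:.1f} fy {fy:.1f} dr {dr*1e3:.1f}mm w {arm.current_width()*1e3:.1f} t {arm.current_t():.1f}")
        if np.linalg.norm(f)>35: print("stop"); break
        dr=np.clip(dr+np.clip(fr*6e-5,-.0007,.0007),-.008,.008)
    return dr,th
E
python3 - <<'E'
from h import *
print(arc(.03,.45))
E
```

```text
0.100 fr -4.3 ft -2.1 fy -5.0 dr 0.0mm w 19.5 t 23.9
0.170 fr -0.9 ft -2.7 fy -5.5 dr -0.3mm w 19.3 t 24.3
0.240 fr 2.1 ft -1.7 fy -6.4 dr -0.3mm w 19.3 t 24.7
0.310 fr 1.8 ft -1.8 fy -6.5 dr -0.2mm w 19.6 t 25.1
0.380 fr 4.2 ft -1.1 fy -6.3 dr -0.1mm w 19.3 t 25.5
0.450 fr 3.0 ft -1.3 fy -7.6 dr 0.2mm w 19.7 t 25.9
(np.float64(0.0003561790655628464), np.float64(0.45))
```

```bash
python3 - <<'E'
from h import *
dr,th=arc(.45,1.09,.00036)
arm.sleep(.5); print(dr,arm.current_force(),arm.current_t())
a=arm.snapshot("scene");t=arm.snapshot("top")
im=np.hstack([cv2.resize(a[60:240,260:440],(400,400)),cv2.resize(t[110:290,270:450],(400,400))])
cv2.imwrite("pics/up.png",im[:,:,::-1])
E
```

```text
0.514 fr 3.8 ft -1.3 fy -6.2 dr 0.4mm w 19.2 t 26.3
0.578 fr 3.7 ft -2.0 fy -7.2 dr 0.6mm w 19.1 t 26.7
0.642 fr 3.4 ft -1.0 fy -6.5 dr 0.8mm w 19.5 t 27.1
0.706 fr 2.6 ft -1.4 fy -7.7 dr 1.0mm w 19.6 t 27.5
0.770 fr 2.3 ft -0.4 fy -8.1 dr 1.2mm w 19.1 t 27.9
0.834 fr 2.8 ft -0.1 fy -6.6 dr 1.3mm w 19.1 t 28.2
0.898 fr 4.7 ft -0.2 fy -7.2 dr 1.5mm w 19.3 t 28.6
0.962 fr 1.7 ft -0.4 fy -7.0 dr 1.8mm w 19.7 t 29.0
1.026 fr 2.6 ft 0.3 fy -7.2 dr 1.9mm w 19.5 t 29.4
1.090 fr 3.5 ft -0.3 fy -7.6 dr 2.0mm w 19.5 t 29.8
0.0022177183818717075 [ 1.81695405 -7.14453155  2.73266404] 30.2667
```

View pics/up.png

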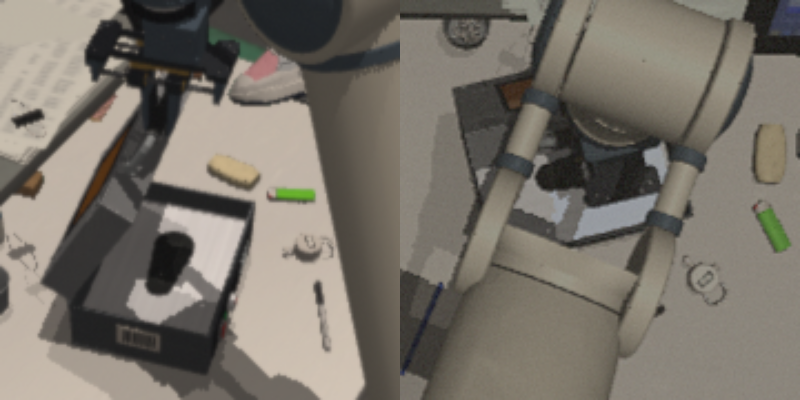

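The hood stands open at roughly 60°, held at the sleeve. I'll check its angle from the hood's left side panel, whose front corners are at crop (107,173) and (147,205), i.e. scene (308,138) and (326,152).

```bash
python3 - <<'E'
from h import *
bb=b.copy(); o=Rz(b[2])@off
for sh in (0,1):
    q=b+np.array([o[0],o[1],0])*sh
    for th in (.95,1.0,1.05,1.09,1.13,1.17):
        L=[]
        for x,z in ((-.1,.14),(-.1,.092),(.1,.14)):
            dx,dz=.104-x,z-.094
            L.append([.104-(dx*np.cos(th)-dz*np.sin(th)),.14,.094+dx*np.sin(th)+dz*np.cos(th)])
        print(sh,th,((proj("scene",W(q,np.array(L)))-[260,60])*400/180).round(0).tolist())
E
```

```text
0 0.95 [[123.0, 211.0], [153.0, 234.0], [42.0, 282.0]]
0 1.0 [[115.0, 207.0], [147.0, 229.0], [41.0, 282.0]]
0 1.05 [[108.0, 204.0], [140.0, 225.0], [41.0, 283.0]]
0 1.09 [[101.0, 201.0], [135.0, 221.0], [40.0, 284.0]]
0 1.13 [[95.0, 199.0], [129.0, 218.0], [39.0, 284.0]]
0 1.17 [[89.0, 196.0], [123.0, 215.0], [39.0, 285.0]]
1 0.95 [[120.0, 211.0], [150.0, 233.0], [40.0, 281.0]]
1 1.0 [[112.0, 207.0], [144.0, 228.0], [39.0, 282.0]]
1 1.05 [[105.0, 203.0], [137.0, 224.0], [38.0, 283.0]]
1 1.09 [[98.0, 201.0], [132.0, 220.0], [37.0, 283.0]]
1 1.13 [[92.0, 198.0], [126.0, 217.0], [37.0, 284.0]]
1 1.17 [[86.0, 196.0], [120.0, 214.0], [36.0, 284.0]]
```

My corner reading is rough (the gripper covers that edge). The sleeve geometry fixes the angle better: about 0.015 rad, since the tool moves almost tangentially there. I'll go a little further up for margin, then ease back to the middle of the final window.

```bash
python3 - <<'E'
from h import *
dr,th=arc(1.09,1.14,.0022,feed=.04)
arm.sleep(.5)
dr,th=arc(1.14,.85,dr,feed=.05)
arm.sleep(.8)
print(dr,arm.current_ee_pos(),np.abs(arm.current_dq()).max(),arm.current_grasp_force(),arm.current_width(),arm.current_force(),arm.current_t())
p=arm.current_ee_pos()+[0,0,arm.grip_depth]-hin-Rz(b[2])@off; B=Rz(b[2])
l=B.T@p; print("angle",np.arctan2(l[2],-l[0])-np.arctan2(30,254),"r",np.hypot(l[0],l[2]))
# angle check from picture: hood left-panel edges, gradient score over theta
g=cv2.cvtColor(arm.snapshot("scene"),cv2.COLOR_RGB2GRAY).astype(np.float32)
G=np.hypot(cv2.Sobel(g,-1,1,0),cv2.Sobel(g,-1,0,1)); G=np.minimum(G,150)
q=b+np.r_[(B@off)[:2],0]; S=[]
for t in np.arange(.6,1.2,.02):
    L=[]
    for (x0,z0),(x1,z1) in (((-.02,.14),(.1,.14)),((-.03,.092),(.08,.092))):
        for k in np.linspace(0,1,40):
            dx,dz=.104-(x0+k*(x1-x0)),z0+k*(z1-z0)-.094
            L.append([.104-(dx*np.cos(t)-dz*np.sin(t)),.14,.094+dx*np.sin(t)+dz*np.cos(t)])
    u=proj("scene",W(q,np.array(L))).astype(np.float32)
    S.append((round(float(cv2.remap(G,u[:,:1],u[:,1:],1).mean())),round(t,2)))
print(sorted(S)[::-1][:8])
E
```

```text
1.140 fr 1.9 ft 0.2 fy -7.5 dr 2.2mm w 19.1 t 30.8
1.082 fr -1.7 ft 0.3 fy -7.9 dr 2.3mm w 19.1 t 31.8
1.024 fr -1.9 ft 0.4 fy -8.1 dr 2.2mm w 19.3 t 32.2
0.966 fr -2.0 ft 0.3 fy -8.1 dr 2.1mm w 19.2 t 32.7
0.908 fr -3.0 ft -0.9 fy -7.8 dr 2.0mm w 19.7 t 33.1
0.850 fr -3.1 ft -0.4 fy -7.8 dr 1.8mm w 19.4 t 33.6
0.0016142257599364358 [ 0.56052222 -0.17913124  0.28616405] 0.1335971082105661 29.971590042114258 0.019554032689075053 [ 2.62814374 -7.64366995 -2.69100503] 34.3917
angle 0.845347577427514 r 0.25700405471301535
[(110, np.float64(0.84)), (108, np.float64(0.82)), (90, np.float64(0.86)), (87, np.float64(0.8)), (65, np.float64(0.78)), (63, np.float64(0.88)), (60, np.float64(1.14)), (60, np.float64(1.12))]
```

The picture edges peak at 0.82–0.84 rad and the tool geometry gives 0.845, both well inside 0.76–0.935. The hood is still and held, so I'm handing in.

```bash
python3 -c "
from rig import arm
print(arm.sign_off())"
```

```text
the job is handed in; nothing more can be done
None
```

I've handed the job in, but no verdict came back: I held the scanner on the label for over a second and laid it back in its cradle, raised the hood to about 1.14 rad, and eased it back to about 0.84 rad, where the arm still holds it by the sleeve.

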